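# Sort loose spine-model mouldings into their stock trays

### The job

Sort the loose spine-model parts lying on the bench into the blue trays: each goes into the tray that already holds a part of its own kind - the lumbar vertebra, the ring-shaped atlas and both plain discs. Lay every part flat on the tray floor, standing on its underside as it lies now (a disc may lie either way up), not on top of another part; set them down rather than dropping them, and leave the tape, the glue pot and the red artery piece where they are.

Things in the scene. Friction and masses are not known exactly. Their poses are not given: they have to be found in the camera images.
- lumbar: Loose ivory lumbar vertebra, 80 g, 77 x 75 x 30 mm high: thick kidney-round block with an arch, side wings and blade-like tail. Origin: centre of the block's underside; z up. Block x -15..15, y -20..20, z 0..25 mm; upright flanks at y +-20, flat for 19 mm about x 0: grip there across y (40 mm). On the -x side: wings to y +-37 (behind x -22, heights 12..21), tail to x -62.
- atlas: Loose ivory atlas (top neck vertebra), 40 g: open ring with two lateral lumps and side wings, 46 (x) by 78 (y, over the wings) by 16 mm high. Origin: underside centre, in the open middle; z up. Grip across x on the 14 mm wide flat knobs at the middle of its two arches (46 mm over both; 2 to 14 mm above its underside).
- disc_a: Loose plain ivory spinal disc, 20 g, a flat kidney-round slab 30 (x) by 40 (y) by 9 mm thick. Origin: its very centre, 4.5 mm above the bench; z up. Grip across y (40 mm) or x (30 mm); its sides are upright.
- disc_b: A second loose disc, the same in every way as disc_a.
- tray_lumbar: Fixed blue steel tray, 130 (x) by 210 (y) by 24 mm high, walls and floor 3 mm thick. Origin: underside centre; x along its short side, y along its long side, z up. A lumbar vertebra of the same kind is fixed in its y < 0 half: x -39 to +38, y -88 to -12 mm, to 33 mm above the bench. The half of the tray at y > 0 is empty.
- tray_atlas: Fixed blue steel tray, 130 (x) by 210 (y) by 24 mm high, walls and floor 3 mm thick. Origin: underside centre; x along its short side, y along its long side, z up. An atlas of the same kind is fixed in its y < 0 half: x -23 to +23, y -89 to -11 mm, to 19 mm above the bench. The half of the tray at y > 0 is empty.
- tray_disc: Fixed blue steel tray, 130 (x) by 210 (y) by 24 mm high, walls and floor 3 mm thick. Origin: underside centre; x along its short side, y along its long side, z up. A disc of the same kind is fixed in its y < 0 half: x -15 to +15, y -70 to -30 mm, to 12 mm above the bench. The half of the tray at y > 0 is empty.
- tape: Loose buff roll of tape lying flat, 56 mm across, 19 mm high, among the parts. Origin: underside centre. To be left alone.
- glue_pot: Loose white glue pot with a lid, 42 mm across, 42 mm high, standing among the parts. Origin: underside centre. To be left alone.
- artery: Loose red forked artery piece, about 70 (x) by 32 (y) by 12 mm high, lying among the parts. Origin: underside near its middle. To be left alone.
Things that resemble listed ones, but are neither listed nor needed, are in the scene too. What is shaped like the atlas but black is not meant. What is shaped like the disc_a but brown is not meant.

How it is judged:
By the outcome, as a careful person would: the job done as asked, in the order asked, and still so for the second after the job is handed in, with the robot touching nothing.
It also fails if it takes over 104 s, if anything falls off the work surface, if the arm or the gripper's body presses on something with over 40 N, if the wrist force passes 120 N, or if a joint passes its speed limit or range.

### The arm

A 6-joint arm with a two-finger parallel gripper is mounted at the origin on the work surface. World frame = base frame: x ahead of the robot, y to its left, z up, the work surface at z = 0. Lengths are in m, angles in rad, forces in N, time in s.
With the tool pointing down it reaches from about 0.225 to 0.875 m from the base axis. Payload 3.4 kg.
Tool frame: the origin (TCP) lies midway between the tips of the shut fingers; the grasp point (between the pads) lies robot.hold_point_z behind it (robot.hold_point_z is the distance from the TCP to the grasp point, in m); z points along the fingers, y is the line along which they close (so a half turn about z gives the same grasp; the last joint's range is limited). The gripper opens to 85 mm and grips with 20 to 120 N. Pads are 22 mm wide; open, the fingers measure 114 mm over their backs; the gripper's body (76 mm by 85 mm) begins 54 mm behind the grasp point. The pads swing forward as they close: fully open they stand 13 mm farther back than shut.
Start: joints at [1.189, 0.276, 1.505, -0, 1.361, -0.121], TCP at [0.148, 0.556, 0.231] pointing down, gripper open.
Joint ranges: [-2.89, 2.89], [-0.75, 2.08], [0.22, 2.7], [-1.18, 4.32], [0.11, 2.71], [-2.7, 2.7]. Speed limits (rad/s): [2.57, 2.57, 3.14, 3.14, 3.14, 3.14].

### API

Orientations are given as a rotation vector (axis times angle).
In Python, from plant import robot gives the robot as it stands. The module is installed in compiled form; this text tells all that it offers.
- The arm moves only by the tool drive_tool, never from a script. Its arguments are lists of equal length, an entry for each row: "slide": the shift along the tool's x, y, z in m, a list of three; "spin": the turn about the tool's z in units of 5 degrees (1.0 is 5 degrees). In form: {"slide": [[tx, ty, tz], ...], "spin": [spin, ...]}. A call has 1 to 8 rows; each row is the pose to reach, as a shift and turn from the pose commanded when the call began, along the tool's axes at that moment; what a row does not reach only later rows make up. A row lasts 1/10 s, in which the tool goes at most 50 mm and 8.59 degrees, less where a joint would pass 70% of its speed; a pose out of reach is approached as far as the arm can. A call with a gripper value outside its range is refused whole. "fingers" is the opening, from 0 (shut) to 1 (fully open), set as the call begins (left out, the last holds). The fingers move at their own pace and stop on an object; the grip force is fixed at half the most. Time passes only in rows, so rows that repeat a pose let the fingers close. It gives the time, the measured TCP pose, the force, the opening and the grip force at its end, in the units of the state.
- robot.read_state(): the state, without advancing time (a new reading comes with each control period).
- robot.capture(name): name is "scene" or "top" or "wrist"; returns the picture (480x640x3 uint8, red, green, blue); there is no depth.
- robot.camera_info(name): a dict with "mtx" (3x3 intrinsics, pixels), "R" (3x3) and "t" (3): a world point X has camera coordinates R X + t; the wrist camera has in their place "tool_from_camera" (4x4, takes a point from camera to tool coordinates, whose origin is the TCP and whose axes are the flange's). Camera axes: x right, y down, z forward; pixel columns grow to the right and rows downward; lengths in m; the calibration is good to about 2 mm. A picture is of the moment at which its call begins: read the wrist's pose just before it. camera_info takes no time and is no camera call.
- robot.close_job(): hands the job in; it is judged then, once.
The state is a dict: "clock": time; "qpos": joint angles; "qvel": joint speeds; "joint_torque": joint torques, N m; "tcp_pos": TCP position; "eef_rot": TCP orientation; "ft_force": force on the tool from outside, world axes, zero at the start; "torque": the same for the moment, N m; "width": opening from 0.0 (shut) to 1.0 (fully open); "grip_force": force on a finger pad.
Only numpy, scipy, OpenCV 4.12 (cv2) and the standard library are available. Lean on these libraries where they do the work, as an engineer would, in place of code of your own. Each camera call takes 0.05 s, during which the arm holds its last target. There are 200 camera calls.

## Working session

There is one attempt and no reset: what is moved stays moved. The work goes in short steps, Python scripts to look and compute and a tool call to move; the robot and the scene stay as the last step left them, time stands still between calls to the robot, and variables do not carry over. Pictures are saved under pics/ and viewed, at most 14 in all, crops included, and the job is handed in when it is done.

Besides the shell and the picture viewer there is one more tool, called after "Emit:" as name([rows], argument=value, ...), one row to a line, values as JSON. drive_tool: Moves the arm, as the interface text tells. Its arguments: {"type":"object","properties":{"slide":{"type":"array"},"spin":{"type":"array"},"fingers":{"type":"number"}},"required":["slide","spin"]}

```bash
mkdir -p pics; ls; python3 - <<'E'
from plant import robot
import cv2,numpy as np
for n in("top","scene"):
    im=robot.capture(n); cv2.imwrite(f"pics/{n}0.png",im[:,:,::-1]); i=robot.camera_info(n); print(n,i["mtx"].tolist(),np.round(i["R"],4).tolist(),np.round(i["t"],4).tolist())
print(robot.camera_info("wrist")); print(robot.hold_point_z, robot.read_state())
E
```

```text
pics
top [[591.4008717599535, 0.0, 319.38500636205686], [0.0, 591.4008717599535, 229.50369838592025], [0.0, 0.0, 1.0]] [[-0.0179, -0.9998, -0.0024], [-0.986, 0.018, -0.1657], [0.1658, -0.0006, -0.9862]] [0.0002, 0.5008, 0.9331]
scene [[444.902107040793, 0.0, 322.9024667460336], [0.0, 444.902107040793, 237.48425334852556], [0.0, 0.0, 1.0]] [[-0.8784, 0.4778, -0.0099], [0.4075, 0.7381, -0.5377], [-0.2496, -0.4763, -0.8431]] [0.4175, -0.1719, 0.88]
{'mtx': array([[392.05506016,   0.        , 326.28270622],
       [  0.        , 392.05506016, 237.63624234],
       [  0.        ,   0.        ,   1.        ]]), 'tool_from_camera': array([[ 3.84963769e-04, -9.65898523e-01, -2.58920636e-01,
         6.49374675e-02],
       [ 9.99999898e-01,  4.32780154e-04, -1.27676117e-04,
        -3.95415774e-05],
       [ 2.35377886e-04, -2.58920560e-01,  9.65898591e-01,
        -1.42627215e-01],
       [ 0.00000000e+00,  0.00000000e+00,  0.00000000e+00,
         1.00000000e+00]])}
0.0187 {'clock': 0.1, 'qpos': array([ 1.18898972e+00,  2.76559260e-01,  1.50600210e+00, -3.20848452e-06,
        1.36071294e+00, -1.21026526e-01]), 'qvel': array([-0.00044884, -0.00237413, -0.00378494, -0.00038775, -0.00059745,
       -0.00069916]), 'joint_torque': array([ 8.76793838e-04, -4.17703807e+01, -2.46403116e+01, -1.38097598e-04,
        5.86703536e-03, -1.66436678e-06]), 'tcp_pos': array([0.1480993 , 0.55511353, 0.2305123 ]), 'eef_rot': array([-4.08417470e-01, -3.11451179e+00,  2.55936930e-03]), 'ft_force': array([-0.47096773,  0.2624112 ,  0.43695068]), 'torque': array([-0.05941995, -0.00885158, -0.02101062]), 'grip_force': 0.0, 'width': 0.998007007958554}
```

View pics/top0.png

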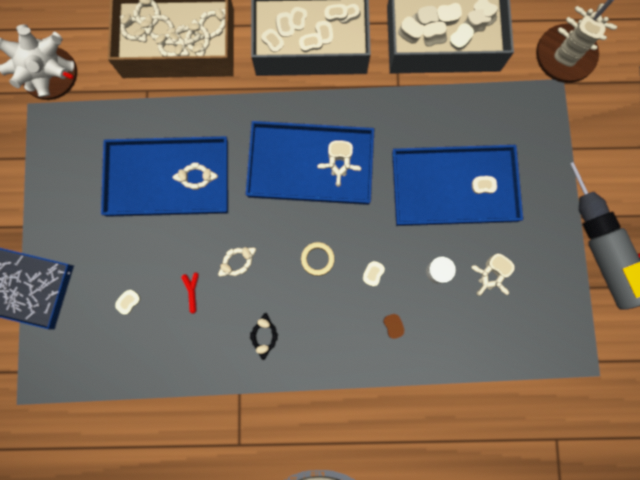

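View pics/scene0.png

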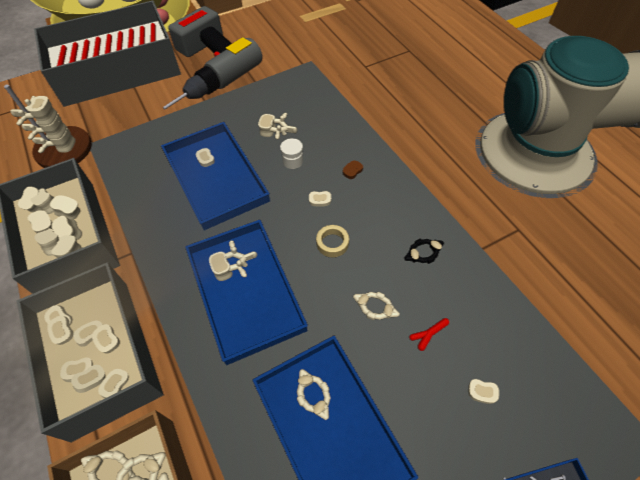

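Top view: the loose ivory candidates are the lumbar at (495,272), the atlas at (237,262) and discs at (126,302) and (373,273). The black atlas (263,336) and brown disc (393,326) are decoys because of their colour, and the pot is at (442,269). The trays at (165,176), (310,162) and (457,185) hold an atlas, a lumbar and a disc, with the empty halves to the image left (+y).

```bash
cat > h.py <<'E'
from plant import robot
import numpy as np,cv2
from scipy.spatial.transform import Rotation as Ro
def ray(cam,uv,z,pose=None):
    i=robot.camera_info(cam); uv=np.atleast_2d(np.asarray(uv,float))
    d=np.c_[uv,np.ones(len(uv))]@np.linalg.inv(i["mtx"]).T
    if cam=="wrist":
        p,rv=pose; Rt=Ro.from_rotvec(rv).as_matrix(); T=i["tool_from_camera"]
        R=Rt@T[:3,:3]; C=Rt@T[:3,3]+p
    else: R=i["R"].T; C=-R@i["t"]
    w=d@R.T; return C+w*((z-C[2])/w[:,2])[:,None]
def project(X):   # top
    i=robot.camera_info("top"); c=i["R"]@np.asarray(X,float)+i["t"]; c=i["mtx"]@c; return c[:2]/c[2]
def pca(P):
    """centre of minimum-area rectangle, sides, azimuth (deg) of the long side"""
    (c,s,a)=cv2.minAreaRect((P[:,:2]*1000).astype(np.float32))
    if s[0]<s[1]: s=s[::-1]; a+=90
    return np.round(c,1),np.round(s,1),round((a+90)%180-90,1)
def blobs(mask,lo):
    for c in cv2.findContours(mask,cv2.RETR_EXTERNAL,cv2.CHAIN_APPROX_NONE)[0]:
        if cv2.contourArea(c)>lo: yield c[:,0]
def move(xy,z,psi):
    """slide and spin from the commanded pose (taken as measured) to TCP xy,z with closing azimuth psi (deg)"""
    s=robot.read_state(); R=Ro.from_rotvec(s["eef_rot"]).as_matrix()
    d=R.T@(np.r_[xy,z]-s["tcp_pos"]); cur=np.degrees(np.arctan2(R[1,1],R[0,1]))
    t=((cur-psi)+90)%180-90
    q1=np.degrees(np.arctan2(xy[1],xy[0]))
    for k in(t,t-180*np.sign(t)): print("slide",np.round(d,4),"spin",round(k/5,2),"q6 end",round((q1-(cur-k)+180)%360-180),"tilt",np.round(R[:,2],3))
E
cat > m.py <<'E'
from h import *
im=cv2.imread("pics/top0.png"); hsv=cv2.cvtColor(im,cv2.COLOR_BGR2HSV)
roi=np.zeros(im.shape[:2],np.uint8); roi[90:390,75:560]=1
iv=((hsv[...,2]>140)&(hsv[...,1]<110)).astype(np.uint8)*roi
for c in blobs(iv,60):
    print("ivory px",c.mean(0).round(),"z=6mm:",*pca(ray("top",c,.006)),"z=20:",*pca(ray("top",c,.020)))
bl=((hsv[...,0]>100)&(hsv[...,0]<130)&(hsv[...,1]>150)).astype(np.uint8)*roi
for c in blobs(bl,2000): print("tray px",c.mean(0).round(),*pca(ray("top",c,.024)))
t=[cv2.resize(im[y-25:y+25,x-33:x+33],(396,300),interpolation=cv2.INTER_CUBIC) for x,y in((493,272),(237,262),(126,302),(373,273))]
cv2.imwrite("pics/crop0.png",np.vstack([np.hstack(t[:2]),np.hstack(t[2:])]))
E
python3 m.py
```

```text
ivory px [261. 349.] z=6mm: [308.2  90.5] [18.2 13. ] 89.8 z=20: [308.6  89.1] [17.9 12.8] 89.8
ivory px [263. 323.] z=6mm: [350.6  88.7] [18.5 13.2] 89.0 z=20: [350.4  87.4] [18.2 13. ] 89.0
ivory px [127. 301.] z=6mm: [390.8 316.3] [42.6 31.6] -44.2 z=20: [390.1 311.8] [42.  31.1] -44.2
ivory px [373. 273.] z=6mm: [430.7 -98.1] [42.6 31.6] -28.1 z=20: [429.4 -96.8] [42.  31.1] -28.1
ivory px [442. 269.] z=6mm: [ 435.  -214.4] [45.  44.7] -47.1 z=20: [ 433.6 -211.5] [44.4 44.1] -47.1
ivory px [492. 275.] z=6mm: [ 425.8 -300.6] [73.  69.8] -89.0 z=20: [ 424.6 -296.5] [72.  68.9] -89.0
ivory px [236. 261.] z=6mm: [454.5 132.5] [61.9 49.4] 89.0 z=20: [452.8 130.5] [61.1 48.7] 89.0
ivory px [317. 258.] z=6mm: [457.1  -3.9] [57.7 56.3] 89.0 z=20: [455.5  -4. ] [56.9 55.5] 89.0
ivory px [485. 184.] z=6mm: [ 581.7 -295.1] [45.  31.4] -86.6 z=20: [ 578.2 -291. ] [44.4 31. ] -86.6
ivory px [195. 176.] z=6mm: [605.3 206.5] [65.5 49.3] 56.4 z=20: [601.5 203.4] [64.6 48.6] 56.4
ivory px [339. 162.] z=6mm: [627.8 -47.3] [72.8 72.6] -45.3 z=20: [623.7 -46.8] [71.8 71.6] -45.3
tray px [456. 185.] [ 577.6 -243.4] [212.6 133.2] -89.1
tray px [164. 176.] [602.4 254.4] [211.4 133.6] -89.5
tray px [310. 162.] [621.9   5.1] [211.3 133.9] 85.4
```

View pics/crop0.png

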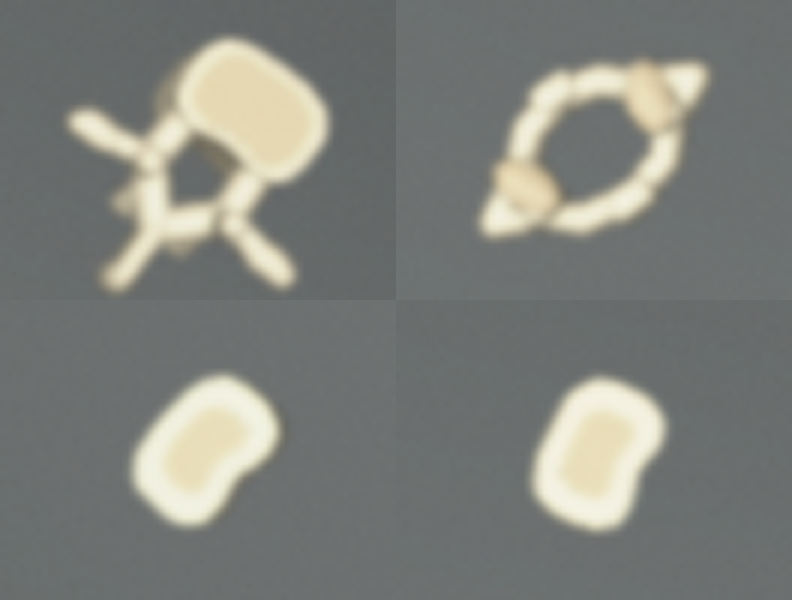

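The crops confirm the four parts. The lumbar block is at px (502,265) with its tail at (479,293), the atlas wing tips are at (255,250) and (219,275), and both discs are ivory kidney shapes. Next I compute poses from these.

```bash
python3 - <<'E'
from h import *
b=ray("top",[[502.5,265.3]],.025)[0]; t=ray("top",[[479.2,293.3]],.017)[0]; w=ray("top",[[473.5,267],[507,292]],.017)
v=b-t; print("block",b,"tail",t,"len",np.hypot(*v[:2]),"x az",np.degrees(np.arctan2(v[1],v[0])))
d=w[0]-w[1]; print("wing span",np.hypot(*d[:2]),"y az",np.degrees(np.arctan2(d[1],d[0])))
a=ray("top",[[254.7,249.5],[219.2,275]],.008); d=a[1]-a[0]; print("atlas",a.mean(0),np.hypot(*d[:2]),"y az",np.degrees(np.arctan2(d[1],d[0])))
# block top (tan) mask
im=cv2.imread("pics/top0.png"); hsv=cv2.cvtColor(im,cv2.COLOR_BGR2HSV)
m=((hsv[...,2]>140)&(hsv[...,1]<110)).astype(np.uint8); m=cv2.morphologyEx(m,cv2.MORPH_OPEN,np.ones((9,9),np.uint8))
for c in blobs(m[:,:],60):
    if abs(c.mean(0)-[502,265]).max()<12: print("block blob",*pca(ray("top",c,.02)))
b=np.array([.4345,-.318])
move(b,.10,49)
E
```

```text
block [ 0.43780499 -0.31152761  0.025     ] tail [ 0.3927139  -0.27214479  0.017     ] len 0.05986829187894641 x az -41.13415519414587
wing span 0.0680276296438374 y az 51.216316196097324
atlas [0.45291036 0.13143045 0.008     ] 0.07323849698118322 y az 125.23050493189001
block blob [ 438.3 -310.2] [44.1 35.7] 51.9
slide [-0.5019 -0.7695  0.1317] spin 5.21 q6 end -85 tilt [-0.001 -0.002 -1.   ]
slide [-0.5019 -0.7695  0.1317] spin -30.79 q6 end 95 tilt [-0.001 -0.002 -1.   ]
```

Emit:
drive_tool([
  [-0.504, -0.762, 0.07],
  [-0.504, -0.762, 0.07],
  [-0.504, -0.762, 0.07],
  [-0.504, -0.762, 0.07],
  [-0.504, -0.762, 0.07],
  [-0.504, -0.762, 0.07],
  [-0.504, -0.762, 0.07],
  [-0.504, -0.762, 0.07],
], spin=[5, 5, 5, 5, 5, 5, 5, 5])

```text
clock: 0.9
tcp_pos: [0.2749, 0.1757, 0.2005]
eef_rot: [1.071, 2.953, 0.001]
ft_force: [1.4, -0.0, 0.2]
width: 1.001
grip_force: 0.0
```

```bash
python3 -c "
from h import *
move([.438,-.311],.16,50)"
```

```text
slide [-0.4371 -0.269   0.0406] spin 0.03 q6 end -85 tilt [ 0.001  0.    -1.   ]
slide [-0.4371 -0.269   0.0406] spin -35.97 q6 end 95 tilt [ 0.001  0.    -1.   ]
```

Emit:
drive_tool([
  [-0.437, -0.269, 0.04],
  [-0.437, -0.269, 0.04],
  [-0.437, -0.269, 0.04],
  [-0.437, -0.269, 0.04],
  [-0.437, -0.269, 0.04],
  [-0.437, -0.269, 0.04],
  [-0.437, -0.269, 0.04],
  [-0.437, -0.269, 0.04],
], spin=[0, 0, 0, 0, 0, 0, 0, 0])

```text
clock: 1.7
tcp_pos: [0.4012, -0.2029, 0.1692]
eef_rot: [-1.075, -2.952, -0.001]
ft_force: [0.6, 0.7, 1.0]
width: 0.999
grip_force: 0.0
```

```bash
python3 -c "
from h import *
move([.438,-.311],.16,50)"
```

```text
slide [-0.0977 -0.0591  0.0091] spin -0.0 q6 end -85 tilt [-0.     0.001 -1.   ]
slide [-0.0977 -0.0591  0.0091] spin 36.0 q6 end 95 tilt [-0.     0.001 -1.   ]
```

Emit:
drive_tool([
  [-0.098, -0.059, 0.009],
  [-0.098, -0.059, 0.009],
  [-0.098, -0.059, 0.009],
  [-0.098, -0.059, 0.009],
  [-0.098, -0.059, 0.009],
], spin=[0, 0, 0, 0, 0])

```text
clock: 2.2
tcp_pos: [0.4375, -0.3074, 0.16]
eef_rot: [-1.072, -2.95, -0.003]
ft_force: [0.0, 0.2, 1.0]
width: 1.0
grip_force: 0.0
```

```bash
cat > w.py <<'E'
import sys
from h import *
s=robot.read_state(); im=robot.capture("wrist"); n=sys.argv[1]
cv2.imwrite(f"pics/{n}.png",im[:,:,::-1]); np.savez(f"pics/{n}.npz",p=s["tcp_pos"],r=s["eef_rot"]); print(s["tcp_pos"],s["eef_rot"],s["clock"])
E
python3 w.py w1
```

```text
[ 0.43751432 -0.30737252  0.16001074] [-1.0722957  -2.95001334 -0.00302738] 2.2
```

View pics/w1.png

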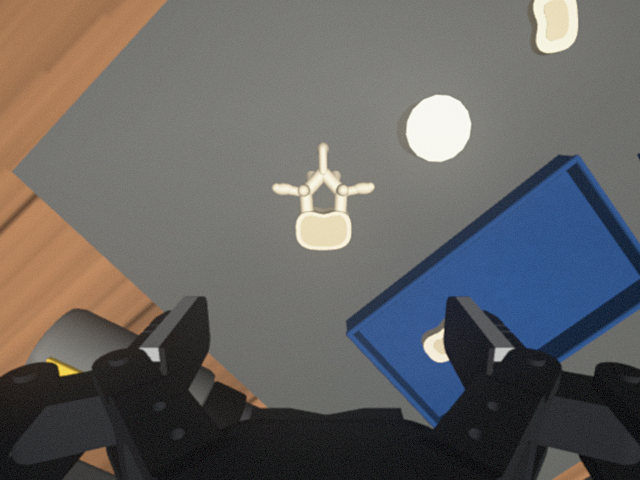

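Wrist view: the block is at (323,231), the tail points up at (323,147), and the wings at (277,188) and (369,188) are level, so the yaw is right. The finger space is clear.

```bash
python3 -c "
from h import *
f=np.load('pics/w1.npz'); P=ray('wrist',[[323,231],[323,147]],.025,(f['p'],f['r'])); print(P)
move(P[0,:2],.005,50)"
```

```text
[[ 0.43922155 -0.31162602  0.025     ]
 [ 0.39347633 -0.27317025  0.025     ]]
slide [-0.0047 -0.0027  0.1554] spin 0.02 q6 end -85 tilt [-0.001  0.002 -1.   ]
slide [-0.0047 -0.0027  0.1554] spin -35.98 q6 end 95 tilt [-0.001  0.002 -1.   ]
```

Emit:
drive_tool([
  [-0.004, -0.002, 0.05],
  [-0.004, -0.002, 0.1],
  [-0.004, -0.002, 0.14],
  [-0.004, -0.002, 0.158],
  [-0.004, -0.002, 0.158],
  [-0.004, -0.002, 0.158],
], spin=[0, 0, 0, 0, 0, 0])

```text
clock: 2.85
tcp_pos: [0.4405, -0.312, 0.0035]
eef_rot: [1.071, 2.953, 0.0]
ft_force: [-0.2, -0.5, 1.1]
width: 0.996
grip_force: 0.0
```

Emit:
drive_tool([
  [0, 0, 0],
  [0, 0, 0],
  [0, 0, 0],
  [0, 0, 0],
  [0, 0, 0],
  [0, 0, 0],
  [0, 0, 0],
], spin=[0, 0, 0, 0, 0, 0, 0], fingers=0.2)

```text
clock: 3.55
tcp_pos: [0.441, -0.3137, 0.0041]
eef_rot: [1.072, 2.95, -0.001]
ft_force: [0.4, -0.0, 6.3]
width: 0.453
grip_force: 61.4
```

Emit:
drive_tool([
  [0, 0, -0.03],
  [0, 0, -0.07],
  [0, 0, -0.1],
  [0, 0, -0.1],
], spin=[0, 0, 0, 0])

```text
clock: 3.95
tcp_pos: [0.4428, -0.3154, 0.1073]
eef_rot: [1.07, 2.944, -0.006]
ft_force: [0.2, -0.6, -0.8]
width: 0.454
grip_force: 60.7
```

```bash
python3 -c "
from h import *
move([.650,.055],.10,85.4); print(robot.read_state()['grip_force'])"
```

```text
slide [0.0791 0.417  0.0064] spin -7.07 q6 end -81 tilt [ 0.007 -0.007 -1.   ]
slide [0.0791 0.417  0.0064] spin 28.93 q6 end 99 tilt [ 0.007 -0.007 -1.   ]
60.66977173089981
```

Emit:
drive_tool([
  [0.08, 0.417, 0.005],
  [0.08, 0.417, 0.005],
  [0.08, 0.417, 0.005],
  [0.08, 0.417, 0.005],
  [0.08, 0.417, 0.005],
  [0.08, 0.417, 0.005],
  [0.08, 0.417, 0.005],
  [0.08, 0.417, 0.005],
], spin=[-7.1, -7.1, -7.1, -7.1, -7.1, -7.1, -7.1, -7.1])

```text
clock: 4.75
tcp_pos: [0.6347, 0.0384, 0.0969]
eef_rot: [-0.122, -3.138, 0.0]
ft_force: [0.4, -0.3, -1.9]
width: 0.45
grip_force: 60.8
```

```bash
python3 -c "
from h import *
move([.650,.055],.10,85.4)"
```

```text
slide [-0.014   0.0178 -0.0032] spin 0.03 q6 end -81 tilt [-0.002 -0.    -1.   ]
slide [-0.014   0.0178 -0.0032] spin -35.97 q6 end 99 tilt [-0.002 -0.    -1.   ]
```

Emit:
drive_tool([
  [-0.008, 0.01, 0],
  [-0.008, 0.01, 0],
  [-0.008, 0.01, 0],
  [-0.008, 0.01, 0],
], spin=[0, 0, 0, 0])

```text
clock: 5.15
tcp_pos: [0.6422, 0.0441, 0.0975]
eef_rot: [-0.124, -3.137, 0.001]
ft_force: [0.4, 0.1, -0.7]
width: 0.45
grip_force: 60.8
```

```bash
python3 -c "
from h import *
move([.650,.055],.10,85.4)"; python3 w.py w2
```

```text
slide [-0.0069  0.0115 -0.0025] spin 0.01 q6 end -81 tilt [-0.002 -0.001 -1.   ]
slide [-0.0069  0.0115 -0.0025] spin -35.99 q6 end 99 tilt [-0.002 -0.001 -1.   ]
[0.64217529 0.04411907 0.09750807] [-1.24173085e-01 -3.13729976e+00  9.69979927e-04] 5.15
```

View pics/w2.png

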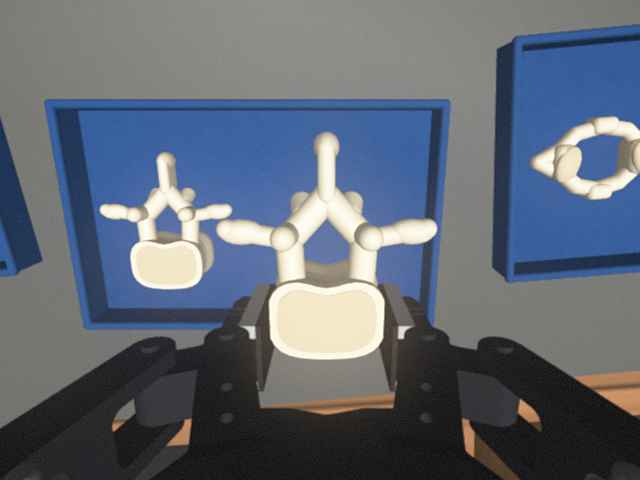

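Wrist view: the lumbar is held upright and parallel to the fixed one. The tray rim's near corners are at (47,101) and (449,101). I'll check the tray position from these.

```bash
python3 -c "
from h import *
f=np.load('pics/w2.npz'); P=ray('wrist',[[47,101],[449,101],[432,326],[84,326]],.024,(f['p'],f['r'])); print(P, P.mean(0))
"
```

```text
[[ 0.54991339 -0.09521552  0.024     ]
 [ 0.56644621  0.11417732  0.024     ]
 [ 0.69539812  0.10409456  0.024     ]
 [ 0.67886033 -0.10662632  0.024     ]] [0.62265451 0.00410751 0.024     ]
```

Emit:
drive_tool([
  [-0.007, 0.011, 0],
  [-0.007, 0.011, 0.01],
  [-0.007, 0.011, 0.04],
  [-0.007, 0.011, 0.07],
  [-0.007, 0.011, 0.084],
  [-0.007, 0.011, 0.084],
  [-0.007, 0.011, 0.084],
], spin=[0, 0, 0, 0, 0, 0, 0])

```text
clock: 5.9
tcp_pos: [0.6519, 0.0561, 0.0143]
eef_rot: [0.122, 3.139, 0.0]
ft_force: [0.3, -0.1, 0.2]
width: 0.451
grip_force: 60.8
```

Emit:
drive_tool([
  [0.001, -0.001, 0.003],
  [0.001, -0.001, 0.005],
  [0.001, -0.001, 0.007],
  [0.001, -0.001, 0.007],
], spin=[0, 0, 0, 0])

```text
clock: 6.3
tcp_pos: [0.6502, 0.0553, 0.0072]
eef_rot: [0.122, 3.139, 0.0]
ft_force: [0.3, 0.3, -1.1]
width: 0.45
grip_force: 60.8
```

Emit:
drive_tool([
  [0, 0, 0.001],
  [0, 0, 0.002],
  [0, 0, 0.002],
], spin=[0, 0, 0])

```text
clock: 6.6
tcp_pos: [0.6503, 0.0553, 0.0071]
eef_rot: [0.122, 3.138, -0.0]
ft_force: [-3.7, 0.6, 10.3]
width: 0.456
grip_force: 62.2
```

Emit:
drive_tool([
  [0, 0, -0.001],
  [0, 0, -0.001],
  [0, 0, -0.001],
  [0, 0, -0.001],
], spin=[0, 0, 0, 0], fingers=0.65)

```text
clock: 7.0
tcp_pos: [0.6501, 0.0553, 0.0056]
eef_rot: [-0.122, -3.139, -0.0]
ft_force: [0.8, -0.2, -0.8]
width: 0.653
grip_force: 0.0
```

Emit:
drive_tool([
  [0, 0, -0.03],
  [0, 0, -0.07],
  [0, 0, -0.11],
  [0, 0, -0.13],
  [0, 0, -0.13],
], spin=[0, 0, 0, 0, 0])

```text
clock: 7.5
tcp_pos: [0.6527, 0.0553, 0.1398]
eef_rot: [0.121, 3.131, 0.0]
ft_force: [-0.2, -0.3, -0.6]
width: 0.649
grip_force: 0.0
```

```bash
python3 -c "
from h import *
move([.453,.131],.15,35.2)"
```

```text
slide [ 0.2049  0.06   -0.0117] spin 10.07 q6 end -19 tilt [ 0.008 -0.    -1.   ]
slide [ 0.2049  0.06   -0.0117] spin -25.93 q6 end 161 tilt [ 0.008 -0.    -1.   ]
```

Emit:
drive_tool([
  [0.205, 0.06, -0.01],
  [0.205, 0.06, -0.01],
  [0.205, 0.06, -0.01],
  [0.205, 0.06, -0.01],
  [0.205, 0.06, -0.01],
  [0.205, 0.06, -0.01],
  [0.205, 0.06, -0.01],
  [0.205, 0.06, -0.01],
], spin=[10, 10, 10, 10, 10, 10, 10, 10], fingers=1.0)

```text
clock: 8.3
tcp_pos: [0.4502, 0.1309, 0.1451]
eef_rot: [-1.433, -2.795, 0.001]
ft_force: [0.2, 0.2, 0.0]
width: 1.004
grip_force: 0.0
```

```bash
python3 w.py w3
```

```text
[0.45022529 0.13089534 0.1451106 ] [-1.43297461e+00 -2.79450688e+00  1.19062926e-03] 8.3
```

View pics/w3.png

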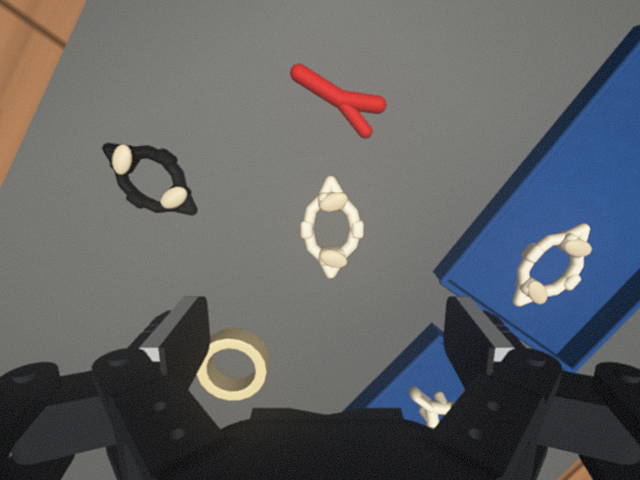

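Wrist view: the atlas is centred at (331,229), with its wing tips at (332,179) and (331,276) vertical, so the yaw is right. The knobs are at (305,230) and (358,229), and the tape at (233,365) is clear.

```bash
python3 -c "
from h import *
f=np.load('pics/w3.npz'); P=ray('wrist',[[331.5,229.5],[305,230],[358,229],[332,179],[331,276]],.008,(f['p'],f['r'])); print(P, np.linalg.norm(P[1]-P[2]),np.linalg.norm(P[3]-P[4]))
d=P[4]-P[3]; print(np.degrees(np.arctan2(d[1],d[0])))
move(P[0,:2],.001,35.2)"
```

```text
[[0.45556911 0.13012322 0.008     ]
 [0.43998443 0.1184369  0.008     ]
 [0.47113925 0.14179864 0.008     ]
 [0.43419154 0.16023523 0.008     ]
 [0.47656803 0.10049268 0.008     ]] 0.03894089744413213 0.07324574867417231
-54.651218582267155
slide [-0.0036  0.0038  0.1442] spin 0.09 q6 end -19 tilt [-0.001 -0.    -1.   ]
slide [-0.0036  0.0038  0.1442] spin -35.91 q6 end 161 tilt [-0.001 -0.    -1.   ]
```

Emit:
drive_tool([
  [-0.003, 0.003, 0.04],
  [-0.003, 0.003, 0.09],
  [-0.003, 0.003, 0.13],
  [-0.003, 0.003, 0.144],
  [-0.003, 0.003, 0.144],
  [-0.003, 0.003, 0.144],
], spin=[0, 0, 0, 0, 0, 0])

```text
clock: 8.95
tcp_pos: [0.4553, 0.1301, 0.0018]
eef_rot: [-1.436, -2.794, 0.0]
ft_force: [0.3, 0.8, 0.6]
width: 1.0
grip_force: 0.0
```

Emit:
drive_tool([
  [0, 0, 0],
  [0, 0, 0],
  [0, 0, 0],
  [0, 0, 0],
  [0, 0, 0],
  [0, 0, 0],
  [0, 0, 0],
], spin=[0, 0, 0, 0, 0, 0, 0], fingers=0.3)

```text
clock: 9.65
tcp_pos: [0.4555, 0.1304, 0.0034]
eef_rot: [1.436, 2.792, 0.002]
ft_force: [-1.0, -0.3, 7.1]
width: 0.513
grip_force: 60.2
```

Emit:
drive_tool([
  [0, 0, -0.03],
  [0, 0, -0.07],
  [0, 0, -0.1],
  [0, 0, -0.1],
], spin=[0, 0, 0, 0])

```text
clock: 10.05
tcp_pos: [0.4581, 0.1308, 0.1066]
eef_rot: [1.433, 2.786, 0.01]
ft_force: [1.4, 0.3, -0.8]
width: 0.51
grip_force: 61.7
```

```bash
python3 -c "
from h import *
move([.602,.307],.10,0.5)"
```

```text
slide [0.0596 0.2194 0.0084] spin 7.01 q6 end 27 tilt [ 0.011  0.002 -1.   ]
slide [0.0596 0.2194 0.0084] spin -28.99 q6 end -153 tilt [ 0.011  0.002 -1.   ]
```

Emit:
drive_tool([
  [0.06, 0.22, 0.005],
  [0.06, 0.22, 0.005],
  [0.06, 0.22, 0.005],
  [0.06, 0.22, 0.005],
  [0.06, 0.22, 0.005],
  [0.06, 0.22, 0.005],
  [0.06, 0.22, 0.005],
  [0.06, 0.22, 0.005],
], spin=[7, 7, 7, 7, 7, 7, 7, 7])

```text
clock: 10.85
tcp_pos: [0.5973, 0.3059, 0.0963]
eef_rot: [-2.21, -2.232, 0.004]
ft_force: [0.9, -0.5, -0.3]
width: 0.513
grip_force: 61.7
```

```bash
python3 -c "
from h import *
move([.602,.307],.0094,0.5)";python3 w.py w4
```

```text
slide [0.0012 0.0049 0.0869] spin 0.01 q6 end 27 tilt [-0.002 -0.001 -1.   ]
slide [0.0012 0.0049 0.0869] spin -35.99 q6 end -153 tilt [-0.002 -0.001 -1.   ]
[0.59729324 0.30590864 0.09629267] [-2.21014775 -2.23157499  0.00391515] 10.85
```

View pics/w4.png

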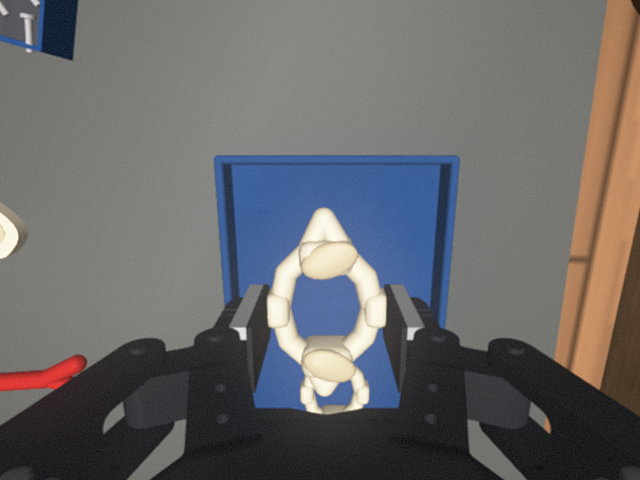

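Wrist view: the atlas is held level in front of the empty half. The rim's end corners are at (216,156) and (459,157).

```bash
python3 -c "
from h import *
f=np.load('pics/w4.npz'); P=ray('wrist',[[216,156],[459,157]],.024,(f['p'],f['r'])); print(P,P.mean(0))"
```

```text
[[0.53774134 0.35824006 0.024     ]
 [0.66835315 0.35904704 0.024     ]] [0.60304724 0.35864355 0.024     ]
```

Emit:
drive_tool([
  [0.001, 0.004, 0.01],
  [0.001, 0.004, 0.04],
  [0.001, 0.004, 0.07],
  [0.001, 0.004, 0.084],
  [0.001, 0.004, 0.086],
  [0.001, 0.004, 0.086],
], spin=[0, 0, 0, 0, 0, 0])

```text
clock: 11.5
tcp_pos: [0.603, 0.3079, 0.0111]
eef_rot: [2.211, 2.232, 0.0]
ft_force: [0.9, 0.7, -0.4]
width: 0.51
grip_force: 61.7
```

Emit:
drive_tool([
  [0, 0, 0.002],
  [0, 0, 0.003],
  [0, 0, 0.004],
  [0, 0, 0.005],
  [0, 0, 0.005],
], spin=[0, 0, 0, 0, 0])

```text
clock: 12.0
tcp_pos: [0.603, 0.3083, 0.0065]
eef_rot: [2.21, 2.232, 0.002]
ft_force: [0.2, 0.6, 1.7]
width: 0.516
grip_force: 61.9
```

Emit:
drive_tool([
  [0, 0, 0],
  [0, 0, 0],
  [0, 0, 0],
  [0, 0, 0],
], spin=[0, 0, 0, 0], fingers=0.7)

```text
clock: 12.4
tcp_pos: [0.6026, 0.308, 0.0058]
eef_rot: [-2.211, -2.232, 0.0]
ft_force: [0.5, 0.4, 0.2]
width: 0.699
grip_force: 0.0
```

Emit:
drive_tool([
  [0, 0, -0.03],
  [0, 0, -0.07],
  [0, 0, -0.11],
  [0, 0, -0.13],
  [0, 0, -0.13],
], spin=[0, 0, 0, 0, 0])

```text
clock: 12.9
tcp_pos: [0.605, 0.309, 0.1403]
eef_rot: [2.208, 2.23, 0.012]
ft_force: [0.5, 0.8, 0.1]
width: 0.7
grip_force: 0.0
```

```bash
python3 -c "
from h import *
move([.3907,.316],.14,-44.2); move([.3907,.316],.14,45.8)"
```

```text
slide [ 0.0091 -0.2142 -0.0013] spin 8.95 q6 end 83 tilt [ 0.008  0.003 -1.   ]
slide [ 0.0091 -0.2142 -0.0013] spin -27.05 q6 end -97 tilt [ 0.008  0.003 -1.   ]
slide [ 0.0091 -0.2142 -0.0013] spin -9.05 q6 end -7 tilt [ 0.008  0.003 -1.   ]
slide [ 0.0091 -0.2142 -0.0013] spin 26.95 q6 end 173 tilt [ 0.008  0.003 -1.   ]
```

Emit:
drive_tool([
  [0.009, -0.214, 0],
  [0.009, -0.214, 0],
  [0.009, -0.214, 0],
  [0.009, -0.214, 0],
  [0.009, -0.214, 0],
  [0.009, -0.214, 0],
  [0.009, -0.214, 0],
  [0.009, -0.214, 0],
], spin=[9, 9, 9, 9, 9, 9, 9, 9], fingers=1.0)

```text
clock: 13.7
tcp_pos: [0.3884, 0.3148, 0.1352]
eef_rot: [2.896, 1.218, -0.002]
ft_force: [0.1, -0.2, 0.4]
width: 0.996
grip_force: 0.0
```

```bash
cat > d.py <<'E'
import sys
from h import *
# disc nearest to the guess in a wrist picture: centre and long-side azimuth
n=sys.argv[1]; g=np.array(sys.argv[2].split(","),float); f=np.load(f"pics/{n}.npz"); im=cv2.imread(f"pics/{n}.png")
hsv=cv2.cvtColor(im,cv2.COLOR_BGR2HSV); m=((hsv[...,2]>140)&(hsv[...,1]<110)).astype(np.uint8)
for c in blobs(m,300):
    r=pca(ray("wrist",c,.006,(f["p"],f["r"])))
    if np.hypot(*(r[0]/1000-g))<.03: print(c.mean(0).round(),*r); move(r[0]/1000,.0005,r[2])
E
python3 w.py w5; python3 d.py w5 .39,.316
```

```text
[0.38842816 0.31480025 0.13519473] [ 2.89582187e+00  1.21763851e+00 -1.83747169e-03] 13.7
[328. 227.] [390.4 313.9] [42.  30.9] -40.5
slide [0.0006 0.0019 0.1348] spin -0.78 q6 end 79 tilt [-0.001 -0.001 -1.   ]
slide [0.0006 0.0019 0.1348] spin 35.22 q6 end -101 tilt [-0.001 -0.001 -1.   ]
```

Emit:
drive_tool([
  [0.001, 0.002, 0.04],
  [0.001, 0.002, 0.08],
  [0.001, 0.002, 0.12],
  [0.001, 0.002, 0.135],
  [0.001, 0.002, 0.135],
  [0.001, 0.002, 0.135],
], spin=[-0.6, -0.6, -0.6, -0.6, -0.6, -0.6])

```text
clock: 14.35
tcp_pos: [0.3915, 0.3144, 0.0008]
eef_rot: [-2.864, -1.291, 0.0]
ft_force: [1.1, 0.8, 0.2]
width: 0.999
grip_force: 0.0
```

Emit:
drive_tool([
  [0, 0, 0],
  [0, 0, 0],
  [0, 0, 0],
  [0, 0, 0],
  [0, 0, 0],
  [0, 0, 0],
  [0, 0, 0],
], spin=[0, 0, 0, 0, 0, 0, 0], fingers=0.3)

```text
clock: 15.05
tcp_pos: [0.3915, 0.3147, 0.0024]
eef_rot: [-2.863, -1.292, -0.004]
ft_force: [-0.1, -0.7, 5.4]
width: 0.442
grip_force: 59.8
```

Emit:
drive_tool([
  [0, 0, -0.03],
  [0, 0, -0.07],
  [0, 0, -0.1],
  [0, 0, -0.1],
], spin=[0, 0, 0, 0])

```text
clock: 15.45
tcp_pos: [0.3937, 0.3162, 0.1056]
eef_rot: [-2.862, -1.292, -0.016]
ft_force: [0.4, 0.2, 0.6]
width: 0.441
grip_force: 60.7
```

```bash
python3 -c "
from h import *
move([.577,-.170],.10,0.9)"
```

```text
slide [-0.2433  0.4591  0.0046] spin -8.47 q6 end -17 tilt [ 0.009  0.005 -1.   ]
slide [-0.2433  0.4591  0.0046] spin 27.53 q6 end 163 tilt [ 0.009  0.005 -1.   ]
```

Emit:
drive_tool([
  [-0.243, 0.459, 0],
  [-0.243, 0.459, 0],
  [-0.243, 0.459, 0],
  [-0.243, 0.459, 0],
  [-0.243, 0.459, 0],
  [-0.243, 0.459, 0],
  [-0.243, 0.459, 0],
  [-0.243, 0.459, 0],
], spin=[-8.5, -8.5, -8.5, -8.5, -8.5, -8.5, -8.5, -8.5])

```text
clock: 16.25
tcp_pos: [0.5206, -0.0306, 0.1004]
eef_rot: [-2.2, -2.241, 0.0]
ft_force: [0.9, 0.1, -0.2]
width: 0.441
grip_force: 60.7
```

```bash
python3 -c "
from h import *
move([.577,-.170],.10,0.9)"
```

```text
slide [-0.1404  0.0538  0.0003] spin 0.03 q6 end -17 tilt [-0.001  0.    -1.   ]
slide [-0.1404  0.0538  0.0003] spin -35.97 q6 end 163 tilt [-0.001  0.    -1.   ]
```

Emit:
drive_tool([
  [-0.125, 0.048, 0],
  [-0.125, 0.048, 0],
  [-0.125, 0.048, 0],
  [-0.125, 0.048, 0],
  [-0.125, 0.048, 0],
  [-0.125, 0.048, 0],
], spin=[0, 0, 0, 0, 0, 0])

```text
clock: 16.85
tcp_pos: [0.5699, -0.1516, 0.1002]
eef_rot: [-2.198, -2.241, 0.001]
ft_force: [1.1, -0.4, 0.2]
width: 0.444
grip_force: 60.7
```

```bash
python3 w.py w6; python3 -c "
from h import *
move([.577,-.170],.0154,0.9)"
```

```text
[ 0.56989376 -0.15160155  0.10020966] [-2.19845593e+00 -2.24060046e+00  6.83090149e-04] 16.85
slide [-0.0188  0.0067  0.0851] spin 0.04 q6 end -17 tilt [-0.002  0.001 -1.   ]
slide [-0.0188  0.0067  0.0851] spin -35.96 q6 end 163 tilt [-0.002  0.001 -1.   ]
```

View pics/w6.png

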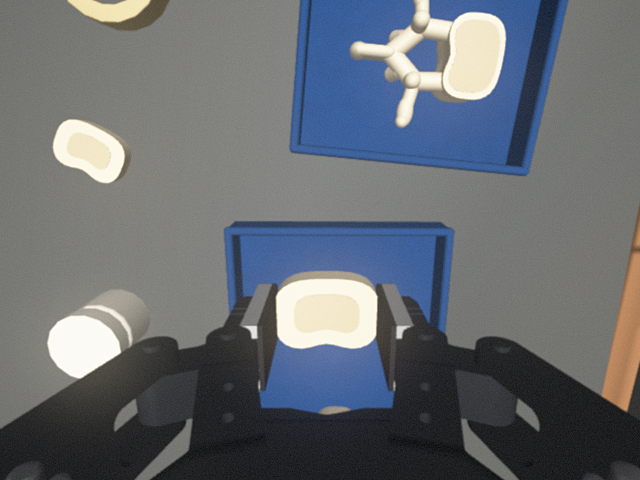

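Wrist view: the disc is held level. The tray's end rim corners are at about (225,231) and (453,230).

```bash
python3 -c "
from h import *
f=np.load('pics/w6.npz'); P=ray('wrist',[[225,231],[453,230]],.024,(f['p'],f['r'])); print(P,P.mean(0))"
```

```text
[[ 0.51166939 -0.14218439  0.024     ]
 [ 0.64275519 -0.13895819  0.024     ]] [ 0.57721229 -0.14057129  0.024     ]
```

Emit:
drive_tool([
  [-0.02, 0.006, 0],
  [-0.02, 0.006, 0.02],
  [-0.02, 0.006, 0.05],
  [-0.02, 0.006, 0.08],
  [-0.02, 0.006, 0.087],
  [-0.02, 0.006, 0.087],
  [-0.02, 0.006, 0.087],
], spin=[0, 0, 0, 0, 0, 0, 0])

```text
clock: 17.6
tcp_pos: [0.5786, -0.1731, 0.0151]
eef_rot: [2.199, 2.241, 0.001]
ft_force: [-0.0, 0.1, 0.3]
width: 0.44
grip_force: 60.7
```

Contact is expected at TCP z ≈ 0.0054.

Emit:
drive_tool([
  [0, 0, 0.003],
  [0, 0, 0.006],
  [0, 0, 0.008],
  [0, 0, 0.009],
  [0, 0, 0.01],
  [0, 0, 0.01],
], spin=[0, 0, 0, 0, 0, 0])

```text
clock: 18.2
tcp_pos: [0.5775, -0.1729, 0.0054]
eef_rot: [2.2, 2.242, 0.0]
ft_force: [-1.8, 0.6, 8.0]
width: 0.445
grip_force: 61.6
```

Emit:
drive_tool([
  [0, 0, -0.001],
  [0, 0, -0.001],
  [0, 0, -0.001],
  [0, 0, -0.001],
], spin=[0, 0, 0, 0], fingers=0.65)

```text
clock: 18.6
tcp_pos: [0.5774, -0.1728, 0.0047]
eef_rot: [-2.201, -2.242, 0.0]
ft_force: [-0.5, 0.3, 0.7]
width: 0.651
grip_force: 0.0
```

Emit:
drive_tool([
  [0, 0, -0.03],
  [0, 0, -0.07],
  [0, 0, -0.11],
  [0, 0, -0.13],
  [0, 0, -0.13],
], spin=[0, 0, 0, 0, 0])

```text
clock: 19.1
tcp_pos: [0.5798, -0.1738, 0.1385]
eef_rot: [2.196, 2.237, 0.004]
ft_force: [0.9, -0.0, -0.3]
width: 0.651
grip_force: 0.0
```

```bash
python3 -c "
from h import *
move([.4307,-.0981],.14,-28.1)"
```

```text
slide [ 0.0784 -0.1476 -0.0027] spin 5.83 q6 end 15 tilt [ 0.007 -0.003 -1.   ]
slide [ 0.0784 -0.1476 -0.0027] spin -30.17 q6 end -165 tilt [ 0.007 -0.003 -1.   ]
```

Emit:
drive_tool([
  [0.078, -0.148, 0],
  [0.078, -0.148, 0],
  [0.078, -0.148, 0],
  [0.078, -0.148, 0],
  [0.078, -0.148, 0],
  [0.078, -0.148, 0],
  [0.078, -0.148, 0],
], spin=[5.8, 5.8, 5.8, 5.8, 5.8, 5.8, 5.8], fingers=1.0)

```text
clock: 19.8
tcp_pos: [0.4297, -0.0984, 0.1347]
eef_rot: [2.691, 1.62, 0.001]
ft_force: [-0.6, 0.1, 0.1]
width: 1.004
grip_force: 0.0
```

```bash
python3 w.py w7; python3 d.py w7 .4307,-.098
```

```text
[ 0.4296956  -0.09841353  0.13470836] [2.69083919e+00 1.61966277e+00 1.04548610e-03] 19.8
[327. 229.] [430.4 -99.4] [41.5 30.8] -27.9
slide [-0.0006  0.001   0.1342] spin -0.0 q6 end 15 tilt [ 0.001 -0.    -1.   ]
slide [-0.0006  0.001   0.1342] spin 36.0 q6 end -165 tilt [ 0.001 -0.    -1.   ]
```

View pics/w7.png

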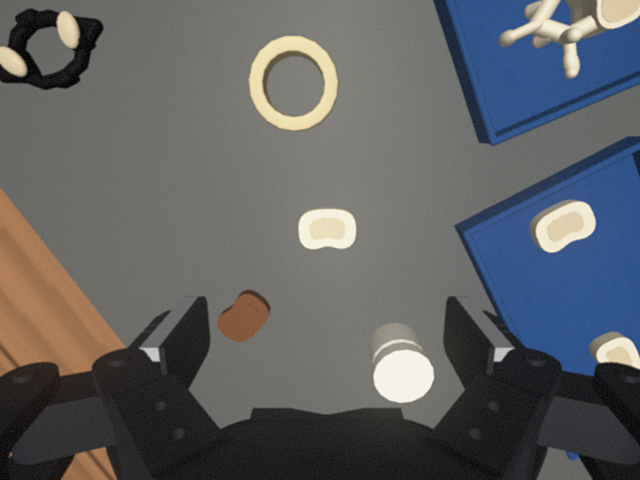

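Wrist view: disc_b is at (327,229) with its long side level. The brown decoy (244,318), tape (293,83), pot (402,376) and tray corner (460,228) are clear of the fingers, and disc_a lies in the tray at (565,227).

Emit:
drive_tool([
  [0, 0.001, 0.04],
  [0, 0.001, 0.08],
  [0, 0.001, 0.12],
  [0, 0.001, 0.134],
  [0, 0.001, 0.134],
  [0, 0.001, 0.134],
], spin=[0, 0, 0, 0, 0, 0])

```text
clock: 20.45
tcp_pos: [0.4301, -0.0986, 0.0008]
eef_rot: [2.692, 1.619, 0.0]
ft_force: [0.3, -0.4, 0.9]
width: 1.001
grip_force: 0.0
```

Emit:
drive_tool([
  [0, 0, 0],
  [0, 0, 0],
  [0, 0, 0],
  [0, 0, 0],
  [0, 0, 0],
  [0, 0, 0],
  [0, 0, 0],
], spin=[0, 0, 0, 0, 0, 0, 0], fingers=0.3)

```text
clock: 21.15
tcp_pos: [0.4297, -0.0983, 0.0022]
eef_rot: [2.69, 1.619, 0.002]
ft_force: [-1.0, 0.4, 7.6]
width: 0.445
grip_force: 60.0
```

Emit:
drive_tool([
  [0, 0, -0.03],
  [0, 0, -0.07],
  [0, 0, -0.1],
  [0, 0, -0.1],
], spin=[0, 0, 0, 0])

```text
clock: 21.55
tcp_pos: [0.4321, -0.0992, 0.1052]
eef_rot: [2.685, 1.615, 0.01]
ft_force: [0.1, 0.1, -0.7]
width: 0.446
grip_force: 60.8
```

```bash
python3 -c "
from h import *
move([.577,-.219],.10,0.9)"
```

```text
slide [-0.038   0.1841  0.007 ] spin -5.77 q6 end -22 tilt [ 0.009 -0.004 -1.   ]
slide [-0.038   0.1841  0.007 ] spin 30.23 q6 end 158 tilt [ 0.009 -0.004 -1.   ]
```

Emit:
drive_tool([
  [-0.038, 0.184, 0.002],
  [-0.038, 0.184, 0.002],
  [-0.038, 0.184, 0.002],
  [-0.038, 0.184, 0.002],
  [-0.038, 0.184, 0.002],
  [-0.038, 0.184, 0.002],
  [-0.038, 0.184, 0.002],
  [-0.038, 0.184, 0.002],
], spin=[-5.8, -5.8, -5.8, -5.8, -5.8, -5.8, -5.8, -5.8])

```text
clock: 22.35
tcp_pos: [0.5723, -0.2166, 0.0987]
eef_rot: [-2.199, -2.241, 0.0]
ft_force: [0.4, 0.1, -0.3]
width: 0.442
grip_force: 60.7
```

```bash
python3 -c "
from h import *
move([.577,-.219],.0152,0.9)"
```

```text
slide [-0.0025  0.0047  0.0835] spin 0.04 q6 end -22 tilt [-0.001  0.001 -1.   ]
slide [-0.0025  0.0047  0.0835] spin -35.96 q6 end 158 tilt [-0.001  0.001 -1.   ]
```

Emit:
drive_tool([
  [-0.002, 0.004, 0.01],
  [-0.002, 0.004, 0.04],
  [-0.002, 0.004, 0.07],
  [-0.002, 0.004, 0.084],
  [-0.002, 0.004, 0.084],
  [-0.002, 0.004, 0.084],
], spin=[0, 0, 0, 0, 0, 0])

```text
clock: 22.95
tcp_pos: [0.5782, -0.2198, 0.0153]
eef_rot: [2.2, 2.242, 0.0]
ft_force: [-0.5, -0.4, -0.5]
width: 0.443
grip_force: 60.7
```

Emit:
drive_tool([
  [0, 0, 0.003],
  [0, 0, 0.006],
  [0, 0, 0.008],
  [0, 0, 0.009],
  [0, 0, 0.009],
], spin=[0, 0, 0, 0, 0])

```text
clock: 23.45
tcp_pos: [0.5777, -0.2197, 0.006]
eef_rot: [-2.201, -2.242, -0.0]
ft_force: [-0.5, 0.4, -0.9]
width: 0.443
grip_force: 60.7
```

Emit:
drive_tool([
  [0, 0, 0.001],
  [0, 0, 0.0015],
  [0, 0, 0.0015],
], spin=[0, 0, 0])

```text
clock: 23.75
tcp_pos: [0.578, -0.2198, 0.0052]
eef_rot: [2.2, 2.241, 0.0]
ft_force: [-1.2, 0.3, 5.2]
width: 0.438
grip_force: 61.3
```

Emit:
drive_tool([
  [0, 0, 0],
  [0, 0, 0],
  [0, 0, 0],
  [0, 0, 0],
], spin=[0, 0, 0, 0], fingers=0.65)

```text
clock: 24.15
tcp_pos: [0.5777, -0.2197, 0.0042]
eef_rot: [-2.201, -2.242, -0.0]
ft_force: [-0.2, -0.1, -0.3]
width: 0.652
grip_force: 0.0
```

Emit:
drive_tool([
  [0, 0, -0.03],
  [0, 0, -0.07],
  [0, 0, -0.11],
  [0.04, 0, -0.16],
  [0.09, 0, -0.2],
  [0.14, 0, -0.2],
  [0.14, 0, -0.2],
], spin=[0, 0, 0, 0, 0, 0, 0])

```text
clock: 24.85
tcp_pos: [0.5755, -0.0766, 0.2068]
eef_rot: [2.198, 2.242, 0.005]
ft_force: [0.1, -1.0, -0.5]
width: 0.646
grip_force: 0.0
```

Emit:
drive_tool([
  [0, -0.05, 0],
  [0, -0.1, 0],
  [0, -0.15, 0],
  [0, -0.2, 0],
  [0, -0.25, 0],
  [0, -0.25, 0],
  [0, -0.25, 0],
], spin=[0, 0, 0, 0, 0, 0, 0])

```text
clock: 25.55
tcp_pos: [0.3248, -0.0844, 0.2049]
eef_rot: [2.201, 2.239, 0.002]
ft_force: [0.9, -0.1, -0.2]
width: 0.651
grip_force: 0.0
```

```bash
python3 - <<'E'
from h import *
a=robot.capture("top"); b=robot.capture("scene"); cv2.imwrite("pics/top1.png",a[:,:,::-1]); cv2.imwrite("pics/scene1.png",b[:,:,::-1])
E
```

```text
(no output)
```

View pics/top1.png

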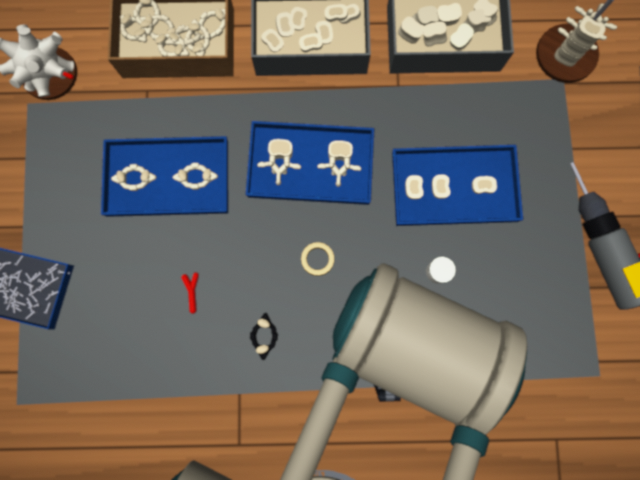

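View pics/scene1.png

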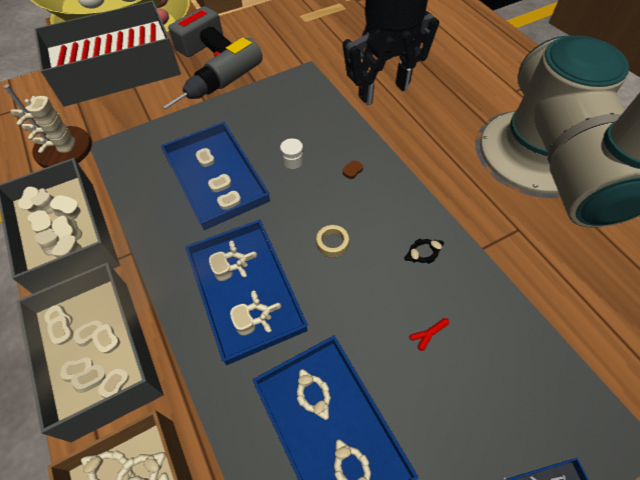

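Both views show every part flat in its tray: the atlas at (133,177), the lumbar at (280,158), and the discs at (415,187) and (441,186) in the top image. The tape, pot, artery and decoys haven't moved, so I'm handing the job in.

```bash
python3 -c "
from plant import robot
print(robot.close_job())"
```

```text
the job is handed in; nothing more can be done
None
```

The job is handed in: the lumbar vertebra, the atlas and both discs were set down flat in their matching trays, the tape, glue pot and artery piece were left where they were, and the clock was about 25.6 s at the end.

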